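# Cock the sieve knocker on its hair-trigger catch

### The arm

A 7-joint arm with a two-finger parallel gripper is mounted at the origin on the work surface. World frame = base frame: x ahead of the robot, y to its left, z up, the work surface at z = 0. Lengths are in mm, angles in rad, forces in N, time in s.
With the tool pointing down it reaches from about 425 to 800 mm from the base axis. Payload 8.3 kg.
Tool frame: the origin (TCP) lies between the finger pads; the fingertips stand 19 mm ahead of it and the grasp point (between the pads) is the TCP; z points along the fingers, y is the direction in which the jaws open and shut (so a half turn about z gives the same grasp; the last joint's range is limited). The gripper opens to 85 mm and grips with 20 to 120 N. Pads are 22 mm wide; open, the fingers measure 114 mm over their backs; the gripper's body (76 mm by 85 mm) begins 54 mm behind the grasp point. The pads swing forward as they close: fully open they stand 13 mm farther back than shut.
Start: joints at [1.215, 0.383, 0.016, 1.37, -0.006, 1.388, -0.046], TCP at [180.433, -598.371, 250.279] pointing down, gripper open.
Joint ranges: [-2.95, 2.95], [-0.25, 2.06], [-1.52, 1.56], [0.18, 2.33], [-1.44, 4.58], [0.02, 2.06], [-3.01, 3.01]. Speed limits (rad/s): [2.39, 2.39, 3.01, 3.01, 3.14, 3.14, 3.14].

### API

Orientations are given as a rotation vector (axis times angle).
In Python, from plant import monitor, get_image, camera_params, manip gives the robot as it stands.
- The arm moves only by the tool drive_tool, never from a script. Its arguments are lists of equal length, an entry for each row: "offset": the shift along the tool's x, y, z in cm, a list of three; "turn": the turn about the tool's z in degrees; "jaw": the finger opening in cm, from 0 to 8.54. In form: {"offset": [[tx, ty, tz], ...], "turn": [turn, ...], "jaw": [jaw, ...]}. A call has 1 to 8 rows; each row is the pose to reach, as a shift and turn from the pose commanded when the call began, along the tool's axes at that moment; what a row does not reach only later rows make up. A row lasts 1/12 s, in which the tool goes at most 41.7 mm and 7.16 degrees, less where a joint would pass 70% of its speed; a pose out of reach is approached as far as the arm can. A call with a gripper value outside its range is refused whole. The fingers move at their own pace and stop on an object; "force" is the grip in N (left out, the last holds). Time passes only in rows, so rows that repeat a pose let the fingers close. It gives the time, the measured TCP pose, the force and the opening at its end, in the units of the state.
- monitor.read_state(): the state, without advancing time (a new reading comes with each control period).
- get_image(name): name is "side" or "top"; returns the picture (480x640x3 uint8, blue, green, red); there is no depth.
- camera_params(name): a dict with "vfov" (degrees; the focal length in pixels is half the picture's height over the tangent of half this angle, whatever the lens; pixels are square), "cx", "cy" (the principal point, pixels), "cam_to_world" (4x4, takes a point from camera to world coordinates). Camera axes: x right, y down, z forward; pixel columns grow to the right and rows downward; lengths in mm; the calibration is good to about 2 mm. A picture is of the moment at which its call begins. camera_params takes no time and is no camera call.
- manip.hand_in(): hands the job in, once; it reports no verdict.
The state is a dict: "time_s": time; "qpos": joint angles; "joint_vel": joint speeds; "tau": joint torques, N m; "ee_pos": TCP position; "orientation": TCP orientation; "force": force on the tool from outside, world axes, zero at the start; "ft_torque": the same for the moment, N m; "opening": opening from 0.0 (shut) to 1.0 (fully open).
Only numpy, scipy, OpenCV 4.12 (cv2) and the standard library are available. Lean on these libraries where they do the work, as an engineer would, in place of code of your own. Each camera call takes 0.05 s, during which the arm holds its last target.

### The job

Cock the sieve knocker: by its red handle draw the sprung arm back, away from the sieves, until the yellow hair-trigger catch clicks behind the steel rod at the arm's tip; you will have to feel for it, and press no more than lightly on the black rubber stop just behind. Then ease the arm forward gently until the catch carries it and let go, so that it stays cocked, never letting the arm fly or snap. Leave the flask, jar and beaker standing where they are.

Things in the scene. Friction and masses are not known exactly. Their poses are not given: they have to be found in the camera images.
- base: Sieve knocker: grey plate 310 x 420 x 12 mm fixed to the bench, with sprung arm, brass sieves and yellow catch. Origin: on the arm's pivot axis at bench level, z up. Plate: x -255 to +55, y -135 to +285 mm. The cocked arm points along -x within 0.17 rad. The catch, round x -222 mm, is clamped anywhere in a 70 mm range along y: where it holds varies and is not reported: feel or look for it.
- knocker (a joint): Arm angle q, rad: 0 at rest by the sieves, grows as it is drawn back (counter-clockwise from above). Handle axis in base's frame: x = -130 cos(0.95 - q), y = 130 sin(0.95 - q) mm. A spring pulls it to 0: 3 N at the handle at rest, 8 N near the catch. Cocked: 0.79 to 1.11, as the catch is set. Once eased onto the catch, the handle's load goes to nothing; let go sooner, it can snap forward.
- plunger (a joint): Black rubber stop on a spring, behind the catch and clamped with it; compression in m, 0 untouched. The arm's rod meets it about 0.018 rad (2.3 mm at the handle) after the click. 2 N per mm at the rod, felt as 5.8 N per mm at the handle on top of the arm's spring. Pressed over 4 mm (8 N; some 13 N at the handle), it strains the catch.
- catch_slot (a point): Middle of the catch's range on the plate's top (base x -222, y 0 mm), not the catch. The catch: yellow hook 12 mm wide, top 71 mm above the bench, along base's y, hinged at its -y end; a touch lifts it. Drawn back, the arm's rod meets its ramp some 0.1 rad before the click (a few N more at the handle, at most 5), lifts it and passes; it drops behind the rod with a click.
- handle (a point): Middle of the handle: upright round red post, 18 mm in diameter, free from 57 to 123 mm above the bench, 130 mm from the pivot axis; the point is on its axis, 95 mm up. The arm under it is 18 mm wide, top 57 mm up. 55 mm farther out sits the hammer head (top 68 mm up); the 8 mm steel rod that the catch holds is the arm's tip, 205 to 250 mm from the pivot.
- sieves (a point): Centre of the sieve stack's lid, 100 mm above the bench: brass and steel stack, 103 mm in diameter, with a 16 mm knob 10 mm high on top, fixed to the plate. The resting arm's head stands at it; the handle at rest is 60 mm clear of it.
- flask: Conical glass flask, 72 mm wide, 110 mm high; origin at the centre of its underside. To be left alone.
- jar: White jar with blue lid, 60 mm wide, 95 mm high; origin at the centre of its underside. To be left alone.
- beaker: Green glass beaker, 68 mm wide, 85 mm high; origin at the centre of its underside. To be left alone.

How it is judged:
By the outcome, as a careful person would: the job done as asked, in the order asked, and still so for the second after the job is handed in, with the robot touching nothing.
It also fails if it takes over 69 s, if anything falls off the work surface, if the arm or the gripper's body presses on something with over 40 N, if the wrist force passes 120 N, or if a joint passes its speed limit or range.

## Working session

There is one attempt and no reset: what is moved stays moved. The work goes in short steps, Python scripts to look and compute and a tool call to move; the robot and the scene stay as the last step left them, time stands still between calls to the robot, and variables do not carry over. Pictures are saved under pics/ and viewed, and the job is handed in when it is done.

Besides the shell and the picture viewer there is one more tool, called after ">>>" by a JSON object that holds its "name" and its "arguments". drive_tool: Moves the arm, as the interface text tells. Its arguments: {"type":"object","properties":{"offset":{"type":"array"},"turn":{"type":"array"},"jaw":{"type":"array"},"force":{"type":"number"}},"required":["offset","turn","jaw"]}

```bash
mkdir -p pics; ls; python3 - <<'E'
from plant import monitor,get_image,camera_params
import cv2,numpy as np
for n in("side","top"):
    cv2.imwrite(f"pics/{n}0.png",get_image(n)); p=camera_params(n); print(n,p["vfov"],p["cx"],p["cy"],np.round(p["cam_to_world"],4).tolist(), p.keys())
s=monitor.read_state();print(s)
E
```

```text
pics
side 49.60312803130198 312.08085896766914 237.6822711853015 [[-0.9673, -0.1275, 0.2193, 378.4129], [-0.2529, 0.5529, -0.794, 751.3744], [-0.02, -0.8235, -0.567, 603.7428], [0.0, 0.0, 0.0, 1.0]] dict_keys(['vfov', 'cx', 'cy', 'cam_to_world'])
top 43.48932870814281 319.09580257800724 243.8031572572004 [[-0.0204, -0.9827, 0.1839, 354.3452], [-0.9998, 0.0192, -0.008, 47.6915], [0.0043, -0.184, -0.9829, 1331.6839], [0.0, 0.0, 0.0, 1.0]] dict_keys(['vfov', 'cx', 'cy', 'cam_to_world'])
{'time_s': 0.1, 'qpos': array([ 1.21507446,  0.38418477,  0.01643993,  1.37105149, -0.0063083 ,
        1.38819328, -0.04649166]), 'joint_vel': array([-0.00059542, -0.00191209,  0.00044402, -0.00207558,  0.00136094,
        0.0004257 ,  0.0008427 ]), 'tau': array([ 3.21501255e-03, -6.29130292e+01,  8.47506076e-01, -3.72759104e+01,
        1.67502556e-02,  1.03678319e-02, -6.69823953e-05]), 'ee_pos': array([ 180.2919852 , -597.99392069,  249.35911632]), 'orientation': array([-3.10623654e+00, -4.58080646e-01,  4.76245397e-04]), 'force': array([-0.44819418, -0.11815205, -0.09155748]), 'ft_torque': array([ 0.05180849,  0.03580908, -0.01361038]), 'opening': 0.9988524242261089}
```

View pics/side0.png

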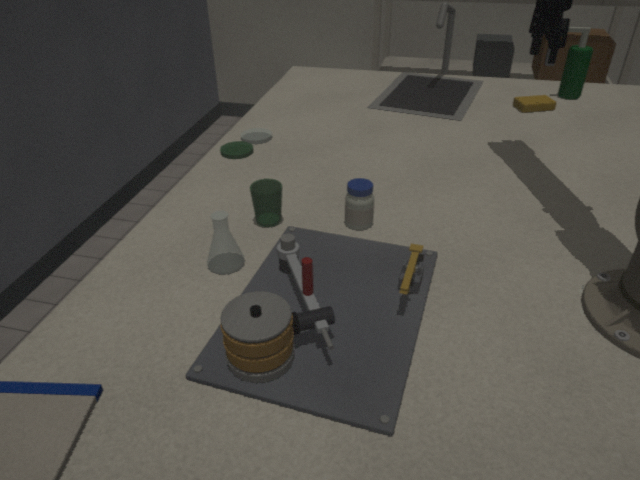

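View pics/top0.png

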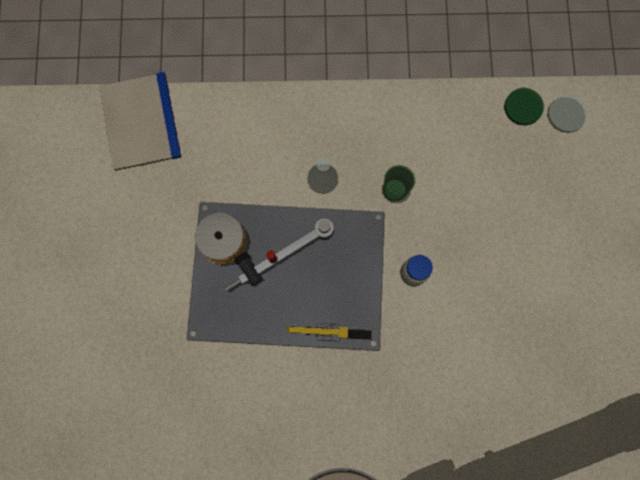

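```bash
cat > h.py <<'E'
import numpy as np,cv2
from plant import monitor,get_image,camera_params
def ray(n,u,v):
    p=camera_params(n);f=240/np.tan(np.radians(p["vfov"]/2));T=np.array(p["cam_to_world"])
    d=T[:3,:3]@np.array([(u-p["cx"])/f,(v-p["cy"])/f,1]);return T[:3,3],d/np.linalg.norm(d)
def onz(n,u,v,z):
    o,d=ray(n,u,v);return o+d*(z-o[2])/d[2]
def tri(a,b):
    (o1,d1),(o2,d2)=ray("side",*a),ray("top",*b)
    t=np.linalg.lstsq(np.c_[d1,-d2],o2-o1,rcond=None)[0]
    p,q=o1+t[0]*d1,o2+t[1]*d2;return (p+q)/2,np.linalg.norm(p-q)
def proj(n,P):
    p=camera_params(n);f=240/np.tan(np.radians(p["vfov"]/2));T=np.linalg.inv(np.array(p["cam_to_world"]))
    c=T[:3,:3]@np.asarray(P,float)+T[:3,3];return c[0]/c[2]*f+p["cx"],c[1]/c[2]*f+p["cy"]
E
python3 - <<'E'
import cv2
t=cv2.imread("pics/top0.png");s=cv2.imread("pics/side0.png")
cv2.imwrite("pics/topz.png",cv2.resize(t[190:360,175:435],None,fx=3,fy=3,interpolation=cv2.INTER_CUBIC))
cv2.imwrite("pics/sidez.png",cv2.resize(s[170:430,180:450],None,fx=2.3,fy=2.3,interpolation=cv2.INTER_CUBIC))
E
```

```text
(no output)
```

View pics/topz.png

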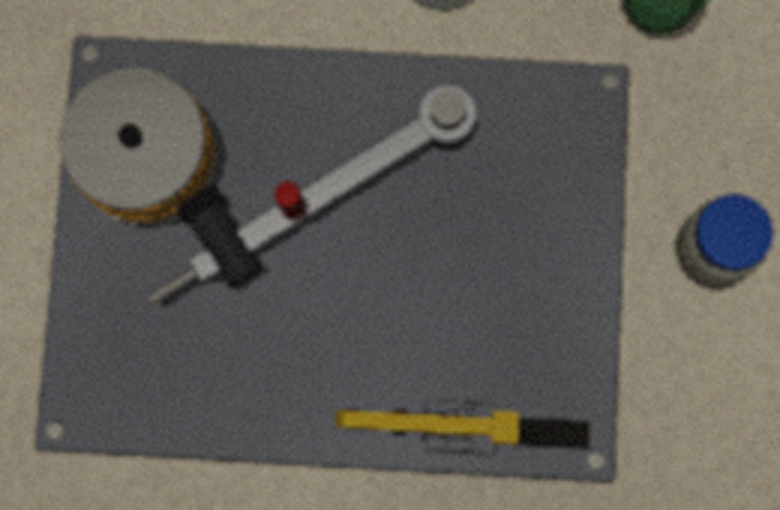

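View pics/sidez.png

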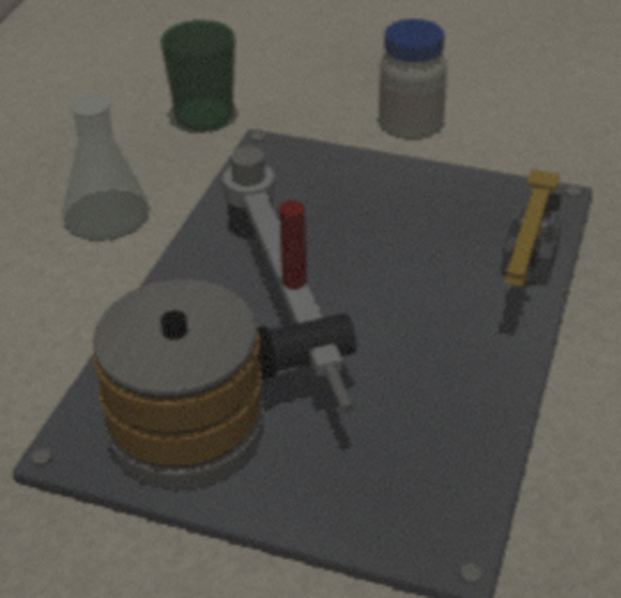

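The zooms show the plate corners, red handle (top about zoom 288,187), pivot (448,105) and the yellow hook running zoom x 338–518 near y 420. The jar, beaker and flask are clear of the plate.

```bash
python3 - <<'E'
from h import *
from scipy.optimize import least_squares
z=lambda x,y:(x/3+175-0.33,y/3+190-0.33)
zs=lambda x,y:(x/2.3+180-.3,y/2.3+170-.3)
mod=np.array([[55,285],[55,-135],[-255,-135],[-255,285]])
ct=[(76,37),(628,67),(613,480),(38,450)]
P=np.array([onz("top",*z(*c),12)[:2] for c in ct]);print("top",P.round(1))
cs=[(17,474),(250,130),(592,188),(495,598)] 
# side order guess: 17,474 -> (55,285); 250,130->(55,-135); 592,188->(-255,-135); 495,598->(-255,285)
Q=np.array([onz("side",*zs(*c),12)[:2] for c in cs]);print("side",Q.round(1))
def fit(P):
    f=lambda p:((np.c_[np.cos(p[2])*mod[:,0]-np.sin(p[2])*mod[:,1],np.sin(p[2])*mod[:,0]+np.cos(p[2])*mod[:,1]]+p[:2])-P).ravel()
    r=least_squares(f,[600,50,0]);return r.x,r.fun.reshape(-1,2).round(1)
for X in(P,Q,(P+Q)/2):print(fit(X))
x=fit((P+Q)/2)[0]
c,s=np.cos(x[2]),np.sin(x[2]);R=np.array([[c,-s],[s,c]])
tob=lambda p:R.T@(p[:2]-x[:2])
print("pivot z?~75",tob(onz("top",*z(448,105),75)))
for nm,img,n in(("t","pics/top0.png","top"),("s","pics/side0.png","side")):
    im=cv2.imread(img).astype(int);m=((im[...,2]>im[...,1]*2)&(im[...,2]>60)).astype(np.uint8)
    k=cv2.connectedComponentsWithStats(m);i=1+k[2][1:,4].argmax();print(n,k[2][i],k[3][i])
h=lambda q:np.r_[R@np.array([-130*np.cos(.95-q),130*np.sin(.95-q)])+x[:2],95]
print("handle0",h(0),proj("top",h(0)),proj("side",h(0)))
t,g=tri(zs(292,208),z(288,187));print("tri top handle",t,g,tob(t))
for u in((338,418),(518,418),(338,412),(338,425),(490,412),(490,430)):print("hook",u,tob(onz("top",*z(*u),71)))
for u in((590,422),(590,445),(520,422),(520,445)):print("blk",u,tob(onz("top",*z(*u),50)))
print("jar",tob(onz("top",*z(735,232),95)))
print("rod tip",tob(onz("top",*z(155,298),45)),tob(onz("side",*zs(349,405),45)))
E
```

```text
top [[ 702.5  304. ]
 [ 671.3 -110.8]
 [ 366.   -87.7]
 [ 395.7  326.4]]
side [[ 695.2  307.4]
 [ 665.9 -106.8]
 [ 361.5  -86.1]
 [ 390.5  325.2]]
(array([ 6.28073449e+02,  2.58140160e+01, -7.37254980e-02]), array([[ 1.4,  2. ],
       [ 1.7, -2.1],
       [-2.2, -2.3],
       [-1. ,  2.4]]))
(array([ 6.22949487e+02,  2.83041674e+01, -6.78366420e-02]), array([[ 2. ,  1.5],
       [ 2.8, -3.3],
       [-2.1, -3. ],
       [-2.6,  4.7]]))
(array([ 6.25511292e+02,  2.70580611e+01, -7.07882230e-02]), array([[ 1.7,  1.8],
       [ 2.2, -2.7],
       [-2.2, -2.6],
       [-1.8,  3.6]]))
pivot z?~75 [ 5.36356346 -0.51376064]
top [267 251   8   8  55] [270.34545455 254.45454545]
side [302 258  10   8  54] [306.38888889 260.94444444]
handle0 [557.56105381 137.88569835  95.        ] (np.float64(271.221134554621), np.float64(258.01163445034376)) (np.float64(306.98187175198797), np.float64(273.9587506777849))
tri top handle [561.7555194  136.41307239 121.29360884] 7.815563615858667 [-71.33068329 104.57174862]
hook (338, 418) [-219.0777267    64.66064047]
hook (518, 418) [-212.77329951  -59.76667156]
hook (338, 412) [-214.96741265   64.90814227]
hook (338, 425) [-223.86680142   64.37226722]
hook (490, 412) [-209.63932114  -40.22050423]
hook (490, 430) [-221.96942907  -40.77142151]
blk (590, 422) [-212.01063712 -111.51181414]
blk (590, 445) [-227.99987372 -112.0629316 ]
blk (520, 422) [-214.50322551  -62.30774169]
blk (520, 445) [-230.4840498  -62.9728039]
jar [ -78.74411232 -203.37683879]
rod tip [-139.76116242  201.65540944] [-142.77689066  194.38468948]
```

```bash
cat >> h.py <<'E'
from scipy.spatial.transform import Rotation as Ro
def st():
    s=monitor.read_state();R=Ro.from_rotvec(s["orientation"]).as_matrix();return s,R
E
python3 - <<'E'
from h import *
s,R=st();print(R.round(3))
z=lambda x,y:(x/3+175-0.33,y/3+190-0.33)
zs=lambda x,y:(x/2.3+180-.3,y/2.3+170-.3)
print("handle top from top",onz("top",*z(288,187),123),onz("top",270.3,254.5,115), "side",onz("side",*zs(292,206),123))
# base of handle in side / pivot from side
print("handle base side z57",onz("side",*zs(294,285),57))
print("pivot",onz("top",*z(448,105),75),onz("side",*zs(248,158),80))
b=-.0708;q=0
t=np.array([-np.sin(.95),-np.cos(.95)]);c,sn=np.cos(b),np.sin(b)
print("tangent world",np.array([[c,-sn],[sn,c]])@t)
E
```

```text
[[ 0.957  0.289 -0.001]
 [ 0.289 -0.957  0.002]
 [-0.    -0.002 -1.   ]]
handle top from top [565.38392278 136.89507702 123.        ] [561.60242646 138.27227316 115.        ] side [557.63674261 136.78402095 123.        ]
handle base side z57 [556.91365087 140.65359078  57.        ]
pivot [630.82508459  26.16622706  75.        ] [622.94152444  29.97110045  80.        ]
tangent world [-0.85252644 -0.5226841 ]
```

>>> {"name": "drive_tool", "arguments": {"offset": [[3.4, -1.3, 0], [6.8, -2.6, 0], [10.2, -3.9, 0], [13.6, -5.2, 0], [17, -6.5, 0], [20.4, -7.8, 0], [23.8, -9.1, 0], [27.2, -10.4, 0]], "turn": [-6.5, -13, -19.5, -26, -32.5, -39, -45.5, -52], "jaw": [6, 6, 6, 6, 6, 6, 6, 6]}}

```text
time_s: 0.77
ee_pos: [411.8, -418.9, 250.0]
orientation: [-2.587, -1.781, 0.0]
force: [1.2, -1.0, -0.6]
opening: 0.698
```

```bash
cat > go.py <<'E'
from h import *;import sys
s,R=st();a=list(map(float,sys.argv[1:4]))
print(s["time_s"],s["ee_pos"].round(1),s["qpos"].round(2),s["force"].round(1),s["opening"],"yaw_y",np.degrees(np.arctan2(R[1,1],R[0,1])).round(2))
print("offset cm",(R.T@(np.array(a)-s["ee_pos"])/10).round(2))
E
python3 go.py 550 -100 220; python3 go.py 560 137 220
```

```text
0.7667 [ 411.8 -418.9  250. ] [ 0.94  0.32 -0.26  1.47  0.08  1.37  0.31] [ 1.2 -1.  -0.6] 0.6981916088631199 yaw_y -20.91
offset cm [34.72  1.53  3.01]
0.7667 [ 411.8 -418.9  250. ] [ 0.94  0.32 -0.26  1.47  0.08  1.37  0.31] [ 1.2 -1.  -0.6] 0.6981916088631199 yaw_y -20.91
offset cm [57.21 -5.99  3.02]
```

>>> {"name": "drive_tool", "arguments": {"offset": [[4, 0.1, 0.3], [8, 0.2, 0.6], [12, 0.3, 0.9], [16, 0.4, 1.2], [20, 0.5, 1.5], [24, 0.6, 1.8], [28, 0.6, 2.1], [32, 0.6, 2.4]], "turn": [-6.5, -13, -19.5, -26, -32.5, -39, -45.5, -52], "jaw": [6, 6, 6, 6, 6, 6, 6, 6]}}

```text
time_s: 1.43
ee_pos: [532.4, -122.3, 226.0]
orientation: [-1.545, -2.735, 0.0]
force: [1.6, -0.3, -0.1]
opening: 0.705
```

```bash
python3 go.py 560 137 220
```

```text
1.4333 [ 532.4 -122.3  226. ] [ 0.63  0.28 -0.56  1.61  0.15  1.3   0.59] [ 1.6 -0.3 -0.1] 0.7046149644162373 yaw_y 31.08
offset cm [20.78 15.75  0.6 ]
```

>>> {"name": "drive_tool", "arguments": {"offset": [[3.2, 2.4, 0.1], [6.4, 4.8, 0.2], [9.6, 7.2, 0.3], [12.8, 9.6, 0.4], [16, 12, 0.5], [19, 14.4, 0.6], [20.8, 15.8, 0.6], [20.8, 15.8, 0.6]], "turn": [0, 0, 0, 0, 0, 0, 0, 0], "jaw": [6, 6, 6, 6, 6, 6, 6, 6]}}

```text
time_s: 2.1
ee_pos: [560.1, 142.7, 220.1]
orientation: [-1.539, -2.736, -0.004]
force: [-0.4, 0.5, -0.3]
opening: 0.701
```

```bash
python3 go.py 560 137 96; python3 - <<'E'
from h import *
s=get_image("side");t=get_image("top")
cv2.imwrite("pics/s1.png",np.hstack([cv2.resize(s[120:400,180:440],(520,560)),]))
cv2.imwrite("pics/t1.png",cv2.resize(t[190:360,175:435],None,fx=3,fy=3))
E
```

```text
2.1 [560.1 142.7 220.1] [ 0.22  0.38 -0.68  1.53  0.24  1.32  0.06] [-0.4  0.5 -0.3] 0.7014398949894373 yaw_y 31.3
offset cm [-0.52 -0.32 12.4 ]
```

View pics/s1.png

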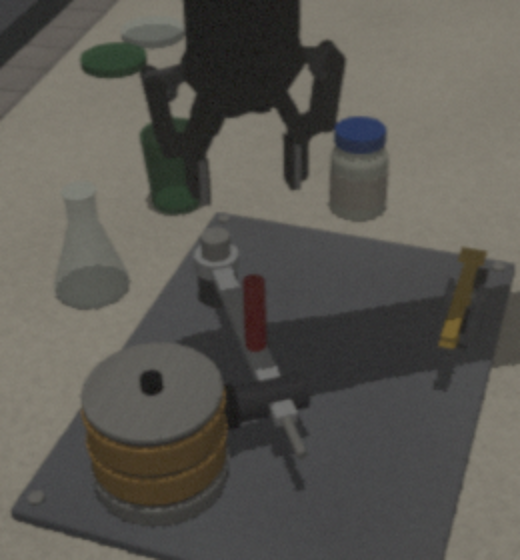

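View pics/t1.png

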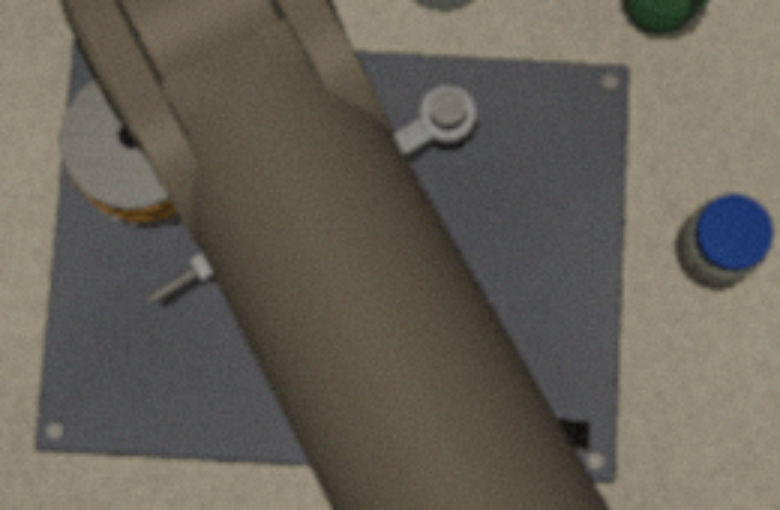

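>>> {"name": "drive_tool", "arguments": {"offset": [[-0.3, -0.2, 2.5], [-0.5, -0.3, 5], [-0.5, -0.3, 7.5], [-0.5, -0.3, 9.5], [-0.5, -0.3, 11.2], [-0.5, -0.3, 12.3], [-0.5, -0.3, 12.3]], "turn": [0, 0, 0, 0, 0, 0, 0], "jaw": [6, 6, 6, 6, 6, 6, 6]}}

```text
time_s: 2.78
ee_pos: [560.3, 127.2, 94.7]
orientation: [-1.554, -2.727, 0.005]
force: [-1.3, -0.3, -0.5]
opening: 0.702
```

```bash
python3 go.py 560 137 96; python3 - <<'E'
from h import *
s=get_image("side")
cv2.imwrite("pics/s2.png",cv2.resize(s[150:400,180:440],(780,600)))
E
```

```text
2.7833 [560.3 127.2  94.7] [ 0.21  0.48 -0.64  1.68  0.32  1.09  0.02] [-1.3 -0.3 -0.5] 0.7019408633468287 yaw_y 30.64
offset cm [ 0.86  0.48 -0.13]
```

View pics/s2.png

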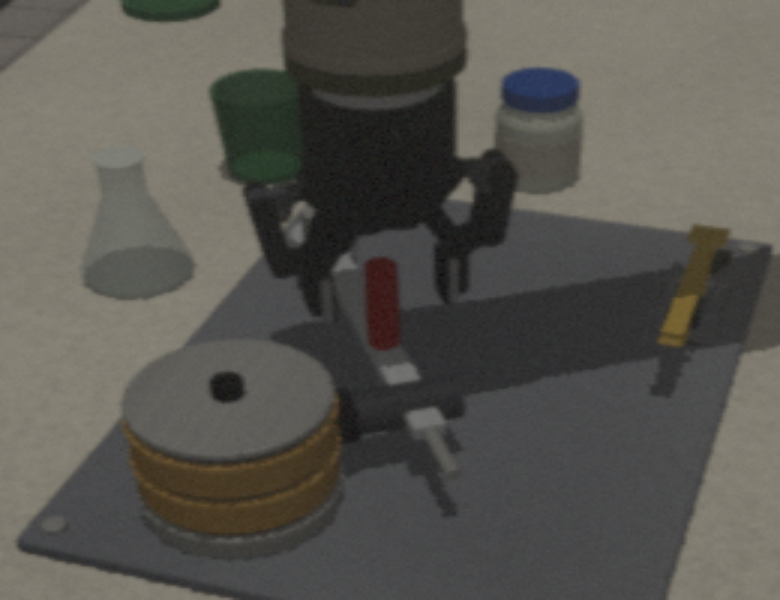

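>>> {"name": "drive_tool", "arguments": {"offset": [[0, 0, 0], [0, 0, 0], [0, 0, 0]], "turn": [0, 0, 0], "jaw": [6, 6, 6]}}

```text
time_s: 3.08
ee_pos: [562.3, 129.7, 98.6]
orientation: [1.552, 2.73, 0.002]
force: [0.5, 0.5, 0.6]
opening: 0.704
```

```bash
python3 go.py 560 137 96
```

```text
3.0833 [562.3 129.7  98.6] [ 0.21  0.48 -0.64  1.68  0.32  1.09  0.02] [0.5 0.5 0.6] 0.7038481071409901 yaw_y 30.77
offset cm [0.75 0.17 0.26]
```

>>> {"name": "drive_tool", "arguments": {"offset": [[0.4, 0.1, 0], [0.8, 0.2, 0.1], [0.8, 0.2, 0.1], [0.8, 0.2, 0.1], [0.8, 0.2, 0.1]], "turn": [0, 0, 0, 0, 0], "jaw": [6, 6, 6, 6, 6]}}

```text
time_s: 3.5
ee_pos: [559.1, 137.6, 96.4]
orientation: [1.552, 2.732, 0.0]
force: [0.5, -0.1, -0.3]
opening: 0.703
```

```bash
python3 go.py 560 137 96;  python3 - <<'E'
from h import *
s=get_image("side")
cv2.imwrite("pics/s3.png",cv2.resize(s[200:330,230:390],(800,650))[:600])
E
```

```text
3.5 [559.1 137.6  96.4] [ 0.2   0.48 -0.64  1.68  0.32  1.09 -0.  ] [ 0.5 -0.1 -0.3] 0.7032895378071924 yaw_y 30.8
offset cm [-0.1   0.04  0.04]
```

View pics/s3.png

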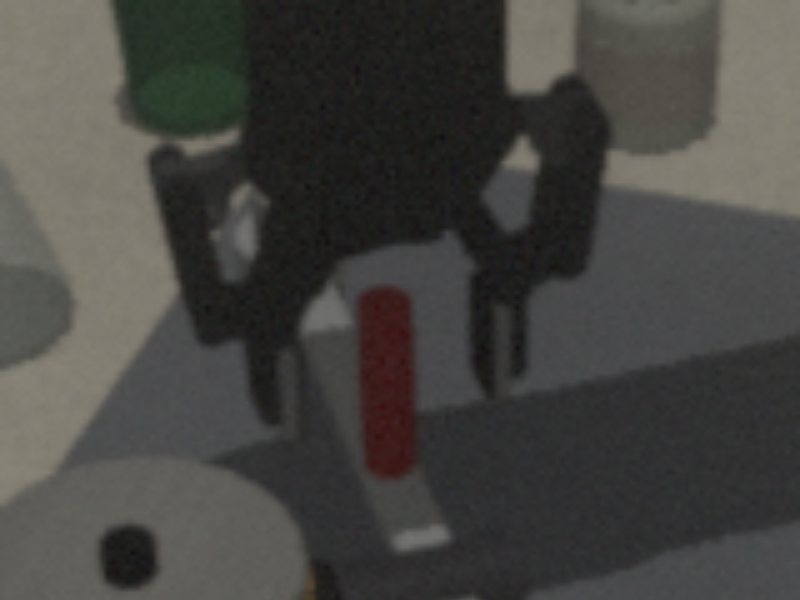

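>>> {"name": "drive_tool", "arguments": {"offset": [[0, 0, 0], [0, 0, 0], [0, 0, 0], [0, 0, 0], [0, 0, 0], [0, 0, 0]], "turn": [0, 0, 0, 0, 0, 0], "jaw": [4, 3, 2.4, 2, 1.5, 1.5], "force": 20}}

```text
time_s: 4.05
ee_pos: [559.4, 137.6, 96.4]
orientation: [1.552, 2.731, 0.001]
force: [0.8, -0.1, -0.1]
opening: 0.204
```

```bash
python3 go.py 560 137 96;  python3 - <<'E'
from h import *
s=get_image("side")
cv2.imwrite("pics/s4.png",cv2.resize(s[200:330,230:390],(800,650))[:600])
E
```

```text
4.05 [559.4 137.6  96.4] [ 0.2   0.48 -0.64  1.68  0.32  1.09 -0.  ] [ 0.8 -0.1 -0.1] 0.20413106644859508 yaw_y 30.78
offset cm [-0.08  0.02  0.04]
```

View pics/s4.png

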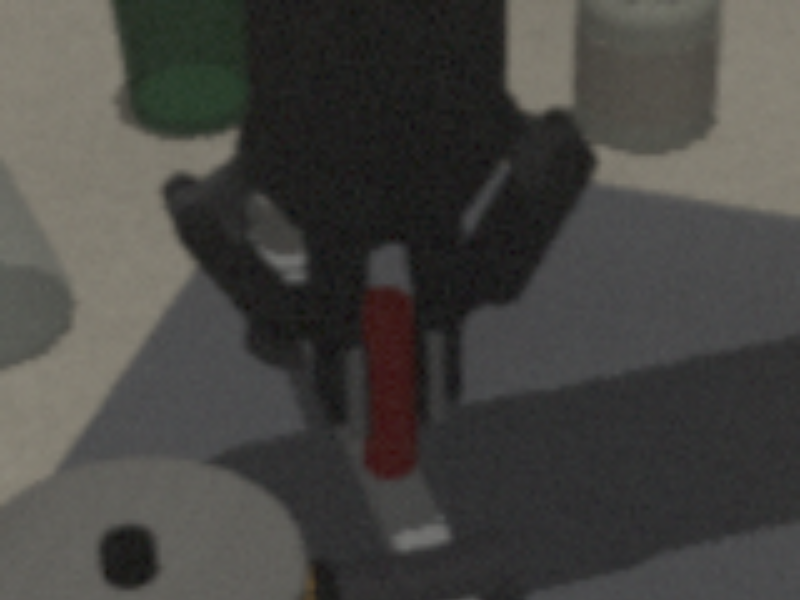

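>>> {"name": "drive_tool", "arguments": {"offset": [[0, -0.2, 0], [-0.01, -0.5, 0], [-0.03, -0.85, 0], [-0.06, -1.2, 0], [-0.1, -1.56, 0], [-0.14, -1.92, 0], [-0.2, -2.26, 0], [-0.26, -2.58, 0]], "turn": [-1, -2.3, -3.8, -5.4, -7, -8.6, -10.1, -11.46], "jaw": [1.5, 1.5, 1.5, 1.5, 1.5, 1.5, 1.5, 1.5]}}

```text
time_s: 4.77
ee_pos: [538.5, 121.8, 96.4]
orientation: [1.268, 2.874, 0.001]
force: [4.9, 1.0, -3.1]
opening: 0.203
```

```bash
cat > m.py <<'E'
from h import *
P=np.array([627.3,26.8]);s,R=st();d=s["ee_pos"][:2]-P
a=np.arctan2(d[1],d[0]);u=d/np.linalg.norm(d);t=np.array([-u[1],u[0]]);f=s["force"]
print("t %.2f q %.4f r %.1f z %.1f | Ft(resist) %.2f Fr(out) %.2f Fz %.2f | opening %.3f yaw-q err %.2f deg"%(s["time_s"],a-np.radians(121.5),np.linalg.norm(d),s["ee_pos"][2],-f[:2]@t,f[:2]@u,f[2],s["opening"],np.degrees(np.arctan2(R[1,1],R[0,1])-a)+90), "tz %.2f"%s["ft_torque"][2])
E
python3 m.py
```

```text
t 4.77 q 0.2023 r 130.1 z 96.4 | Ft(resist) 4.23 Fr(out) -2.59 Fz -3.12 | opening 0.203 yaw-q err -0.70 deg tz -0.11
```

>>> {"name": "drive_tool", "arguments": {"offset": [[0, -0.3, 0], [-0.01, -0.63, 0], [-0.04, -0.97, 0], [-0.06, -1.3, 0], [-0.1, -1.62, 0], [-0.15, -1.94, 0], [-0.2, -2.26, 0], [-0.26, -2.58, 0]], "turn": [-1.4, -2.8, -4.3, -5.7, -7.2, -8.6, -10.1, -11.46], "jaw": [1.5, 1.5, 1.5, 1.5, 1.5, 1.5, 1.5, 1.5]}}

```text
time_s: 5.43
ee_pos: [521.3, 102.6, 96.4]
orientation: [0.975, 2.985, 0.001]
force: [5.8, 1.0, -4.4]
opening: 0.201
```

```bash
python3 m.py
```

```text
t 5.43 q 0.4002 r 130.3 z 96.4 | Ft(resist) 4.22 Fr(out) -4.14 Fz -4.38 | opening 0.201 yaw-q err -0.59 deg tz -0.11
```

>>> {"name": "drive_tool", "arguments": {"offset": [[0, -0.3, 0], [-0.01, -0.6, 0], [-0.03, -0.9, 0], [-0.06, -1.15, 0], [-0.08, -1.4, 0], [-0.1, -1.62, 0], [-0.13, -1.82, 0], [-0.15, -1.94, 0]], "turn": [-1.4, -2.7, -4, -5.1, -6.2, -7.2, -8.1, -8.6], "jaw": [1.5, 1.5, 1.5, 1.5, 1.5, 1.5, 1.5, 1.5]}}

```text
time_s: 6.1
ee_pos: [511.2, 86.2, 96.4]
orientation: [0.749, 3.05, 0.002]
force: [7.2, 2.5, -5.6]
opening: 0.206
```

```bash
python3 m.py;python3 - <<'E'
from h import *
s=get_image("side")
cv2.imwrite("pics/s5.png",cv2.resize(s[180:420,200:460],(780,600)))
E
```

```text
t 6.10 q 0.5483 r 130.4 z 96.4 | Ft(resist) 5.45 Fr(out) -5.26 Fz -5.56 | opening 0.206 yaw-q err -0.51 deg tz -0.16
```

View pics/s5.png

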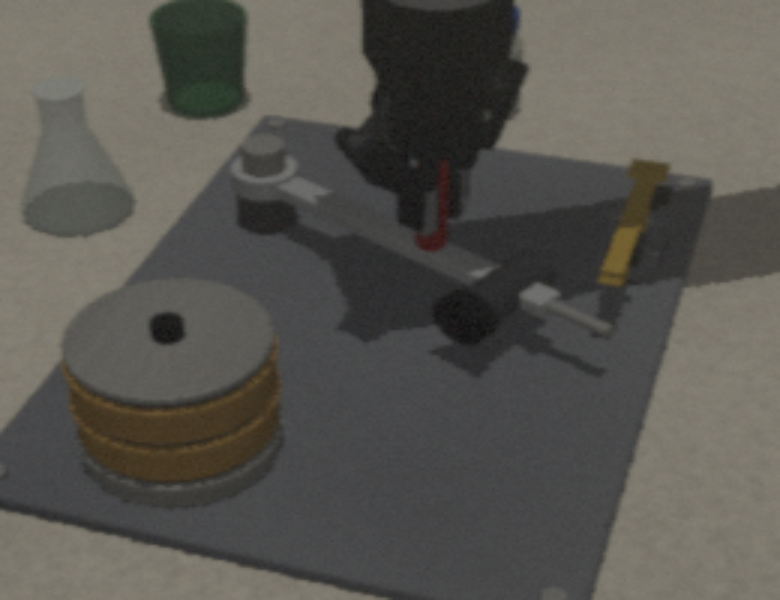

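>>> {"name": "drive_tool", "arguments": {"offset": [[-0.03, -0.17, 0], [-0.07, -0.35, 0], [-0.1, -0.53, 0], [-0.13, -0.7, 0], [-0.16, -0.88, 0], [-0.19, -1.05, 0], [-0.22, -1.2, 0], [-0.22, -1.3, 0]], "turn": [-0.7, -1.5, -2.3, -3.1, -3.9, -4.6, -5.3, -5.73], "jaw": [1.5, 1.5, 1.5, 1.5, 1.5, 1.5, 1.5, 1.5]}}

```text
time_s: 6.82
ee_pos: [505.9, 74.5, 96.4]
orientation: [-0.595, -3.084, -0.001]
force: [-0.2, 6.4, 0.1]
opening: 0.205
```

```bash
python3 m.py
```

```text
t 6.82 q 0.6468 r 130.5 z 96.4 | Ft(resist) 5.90 Fr(out) 2.52 Fz 0.08 | opening 0.205 yaw-q err -0.39 deg tz -0.17
```

>>> {"name": "drive_tool", "arguments": {"offset": [[0.01, -0.07, 0], [0.02, -0.13, 0], [0.03, -0.2, 0], [0.04, -0.26, 0], [0.04, -0.33, 0], [0.04, -0.39, 0], [0.04, -0.39, 0]], "turn": [-0.3, -0.6, -0.9, -1.1, -1.4, -1.7, -1.7], "jaw": [1.5, 1.5, 1.5, 1.5, 1.5, 1.5, 1.5]}}

```text
time_s: 7.4
ee_pos: [504.4, 70.8, 96.4]
orientation: [-0.55, -3.093, -0.001]
force: [-0.2, 4.7, -1.0]
opening: 0.2
```

```bash
python3 m.py
```

```text
t 7.40 q 0.6772 r 130.6 z 96.4 | Ft(resist) 4.38 Fr(out) 1.73 Fz -1.01 | opening 0.200 yaw-q err -0.47 deg tz -0.13
```

>>> {"name": "drive_tool", "arguments": {"offset": [[0, -0.07, 0], [0, -0.13, 0], [0, -0.2, 0], [0, -0.26, 0], [0, -0.26, 0]], "turn": [-0.3, -0.6, -0.9, -1.15, -1.15], "jaw": [1.5, 1.5, 1.5, 1.5, 1.5]}}

```text
time_s: 7.82
ee_pos: [503.6, 68.5, 96.4]
orientation: [-0.519, -3.098, -0.001]
force: [1.7, 5.5, -1.9]
opening: 0.207
```

```bash
python3 m.py
```

```text
t 7.82 q 0.6960 r 130.6 z 96.4 | Ft(resist) 5.72 Fr(out) 0.09 Fz -1.88 | opening 0.207 yaw-q err -0.40 deg tz -0.21
```

>>> {"name": "drive_tool", "arguments": {"offset": [[0, -0.07, 0], [0, -0.13, 0], [0, -0.2, 0], [0, -0.26, 0], [0, -0.26, 0]], "turn": [-0.3, -0.6, -0.9, -1.15, -1.15], "jaw": [1.5, 1.5, 1.5, 1.5, 1.5]}}

```text
time_s: 8.23
ee_pos: [503.0, 66.5, 96.4]
orientation: [0.487, 3.103, 0.002]
force: [1.3, 6.8, -2.2]
opening: 0.201
```

```bash
python3 m.py
```

```text
t 8.23 q 0.7123 r 130.5 z 96.4 | Ft(resist) 6.83 Fr(out) 0.83 Fz -2.15 | opening 0.201 yaw-q err -0.16 deg tz -0.14
```

>>> {"name": "drive_tool", "arguments": {"offset": [[0, -0.07, 0], [0, -0.13, 0], [0, -0.2, 0], [0, -0.26, 0], [0, -0.26, 0]], "turn": [-0.3, -0.6, -0.9, -1.15, -1.15], "jaw": [1.5, 1.5, 1.5, 1.5, 1.5]}}

```text
time_s: 8.65
ee_pos: [502.2, 64.1, 96.4]
orientation: [0.456, 3.108, 0.003]
force: [2.3, 7.0, -2.2]
opening: 0.202
```

```bash
python3 m.py
```

```text
t 8.65 q 0.7313 r 130.6 z 96.4 | Ft(resist) 7.38 Fr(out) -0.22 Fz -2.16 | opening 0.202 yaw-q err -0.09 deg tz -0.10
```

>>> {"name": "drive_tool", "arguments": {"offset": [[0, -0.05, 0], [0, -0.1, 0], [0, -0.15, 0], [0, -0.2, 0], [0, -0.2, 0]], "turn": [-0.2, -0.4, -0.7, -0.9, -0.9], "jaw": [1.5, 1.5, 1.5, 1.5, 1.5]}}

```text
time_s: 9.07
ee_pos: [501.7, 62.3, 96.4]
orientation: [0.432, 3.111, 0.003]
force: [3.5, 7.4, -3.5]
opening: 0.208
```

```bash
python3 m.py;python3 - <<'E'
from h import *
s=get_image("side")
cv2.imwrite("pics/s6.png",cv2.resize(s[200:320,340:450],(660,720))[:600])
E
python3 m.py
```

```text
t 9.07 q 0.7455 r 130.6 z 96.4 | Ft(resist) 8.07 Fr(out) -1.37 Fz -3.47 | opening 0.208 yaw-q err -0.00 deg tz -0.15
t 9.12 q 0.7452 r 130.5 z 96.4 | Ft(resist) 8.51 Fr(out) -1.83 Fz -2.94 | opening 0.203 yaw-q err 0.01 deg tz -0.14
```

View pics/s6.png

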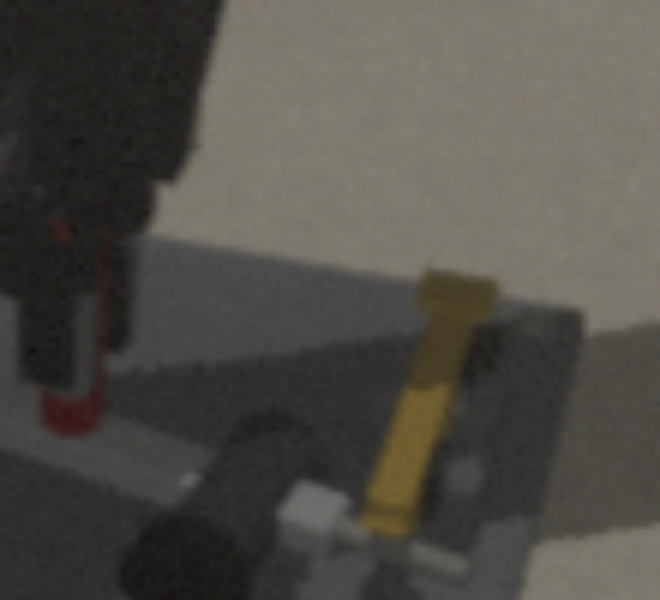

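Side view: the rod (around 400,540 in the zoom) now touches the tip of the yellow hook, and the force is about 1.5 N above the spring line, so this is the ramp. From here I use fine steps.

>>> {"name": "drive_tool", "arguments": {"offset": [[0, -0.05, 0], [0, -0.1, 0], [0, -0.15, 0], [0, -0.2, 0], [0, -0.2, 0]], "turn": [-0.2, -0.4, -0.7, -0.9, -0.9], "jaw": [1.5, 1.5, 1.5, 1.5, 1.5]}}

```text
time_s: 9.53
ee_pos: [501.1, 60.5, 96.4]
orientation: [0.407, 3.115, 0.003]
force: [2.8, 8.4, -3.7]
opening: 0.209
```

```bash
python3 m.py
```

```text
t 9.53 q 0.7603 r 130.6 z 96.4 | Ft(resist) 8.80 Fr(out) -0.51 Fz -3.73 | opening 0.209 yaw-q err 0.04 deg tz -0.18
```

>>> {"name": "drive_tool", "arguments": {"offset": [[0, -0.05, 0], [0, -0.1, 0], [0, -0.15, 0], [0, -0.2, 0], [0, -0.2, 0]], "turn": [-0.2, -0.4, -0.7, -0.9, -0.9], "jaw": [1.5, 1.5, 1.5, 1.5, 1.5]}}

```text
time_s: 9.95
ee_pos: [500.4, 58.0, 96.4]
orientation: [0.383, 3.118, 0.002]
force: [2.8, 5.8, -2.4]
opening: 0.204
```

```bash
python3 m.py
```

```text
t 9.95 q 0.7796 r 130.7 z 96.4 | Ft(resist) 6.28 Fr(out) -1.37 Fz -2.41 | opening 0.204 yaw-q err -0.17 deg tz -0.10
```

>>> {"name": "drive_tool", "arguments": {"offset": [[0, -0.03, 0], [0, -0.07, 0], [0, -0.1, 0], [0, -0.13, 0], [0, -0.13, 0]], "turn": [-0.1, -0.3, -0.4, -0.6, -0.6], "jaw": [1.5, 1.5, 1.5, 1.5, 1.5]}}

```text
time_s: 10.37
ee_pos: [500.1, 56.5, 96.4]
orientation: [0.367, 3.12, 0.001]
force: [2.4, 5.0, -1.7]
opening: 0.206
```

```bash
python3 m.py
```

```text
t 10.37 q 0.7915 r 130.6 z 96.4 | Ft(resist) 5.42 Fr(out) -1.21 Fz -1.70 | opening 0.206 yaw-q err -0.26 deg tz -0.11
```

```bash
python3 - <<'E'
from h import *
s=get_image("side")
cv2.imwrite("pics/s7.png",cv2.resize(s[200:320,340:450],(660,720))[:600])
E
python3 m.py
```

```text
t 10.42 q 0.7917 r 130.6 z 96.4 | Ft(resist) 4.93 Fr(out) -0.60 Fz -2.16 | opening 0.201 yaw-q err -0.29 deg tz -0.09
```

View pics/s7.png

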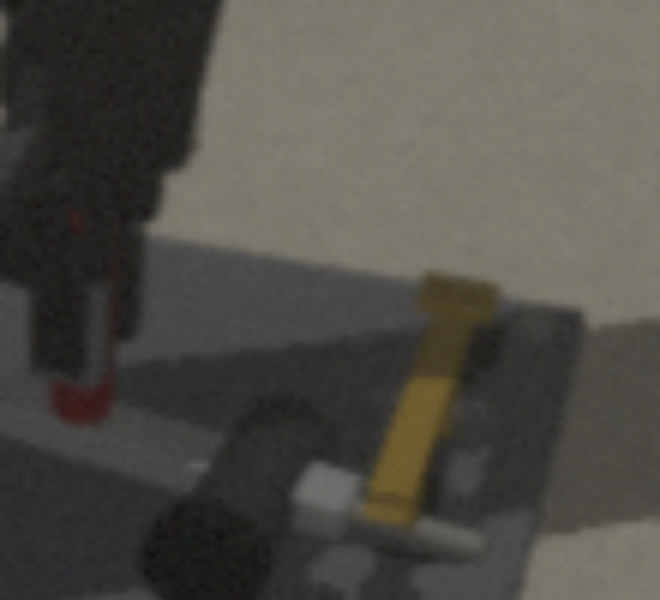

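The hook is visibly lifted (tip edge about 520 against 530 before), with the rod still under its tip. It has not dropped yet, so I continue finely.

>>> {"name": "drive_tool", "arguments": {"offset": [[0, -0.03, 0], [0, -0.07, 0], [0, -0.1, 0], [0, -0.13, 0], [0, -0.13, 0]], "turn": [-0.1, -0.3, -0.4, -0.6, -0.6], "jaw": [1.5, 1.5, 1.5, 1.5, 1.5]}}

```text
time_s: 10.83
ee_pos: [499.7, 55.0, 96.4]
orientation: [-0.351, -3.122, -0.001]
force: [0.6, 4.2, -0.8]
opening: 0.203
```

```bash
python3 m.py
```

```text
t 10.83 q 0.8032 r 130.7 z 96.4 | Ft(resist) 4.21 Fr(out) 0.28 Fz -0.84 | opening 0.203 yaw-q err -0.35 deg tz -0.07
```

>>> {"name": "drive_tool", "arguments": {"offset": [[0, -0.03, 0], [0, -0.07, 0], [0, -0.1, 0], [0, -0.13, 0], [0, -0.13, 0]], "turn": [-0.1, -0.3, -0.4, -0.6, -0.6], "jaw": [1.5, 1.5, 1.5, 1.5, 1.5]}}

```text
time_s: 11.25
ee_pos: [499.5, 53.9, 96.4]
orientation: [-0.335, -3.124, -0.001]
force: [1.6, 5.7, -1.3]
opening: 0.199
```

```bash
python3 m.py; python3 - <<'E'
from h import *
s=get_image("side")
cv2.imwrite("pics/s8.png",cv2.resize(s[200:320,340:450],(660,720))[:600])
E
python3 m.py
```

```text
t 11.25 q 0.8118 r 130.6 z 96.4 | Ft(resist) 5.90 Fr(out) -0.41 Fz -1.35 | opening 0.199 yaw-q err -0.27 deg tz -0.12
t 11.30 q 0.8114 r 130.6 z 96.4 | Ft(resist) 5.73 Fr(out) 0.22 Fz -1.09 | opening 0.208 yaw-q err -0.25 deg tz -0.10
```

View pics/s8.png

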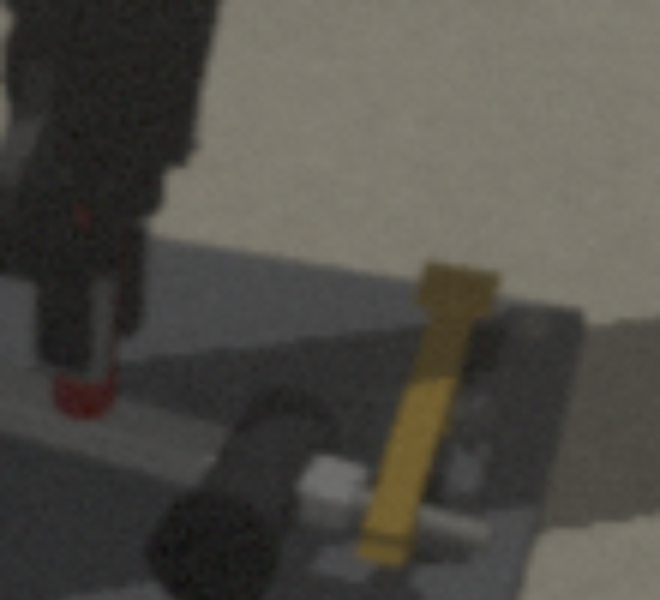

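The hook has dropped: its tip is at about (383,560) in the zoom, matching its untouched position (384,564), with the rod behind it. That is the click. I now ease forward in small steps.

>>> {"name": "drive_tool", "arguments": {"offset": [[0, 0.02, 0], [0, 0.04, 0], [0, 0.06, 0], [0, 0.08, 0], [0, 0.1, 0], [0, 0.1, 0]], "turn": [0.1, 0.2, 0.3, 0.4, 0.5, 0.5], "jaw": [1.5, 1.5, 1.5, 1.5, 1.5, 1.5]}}

```text
time_s: 11.8
ee_pos: [499.7, 54.7, 96.4]
orientation: [-0.349, -3.122, -0.0]
force: [-0.1, 4.6, 0.3]
opening: 0.2
```

```bash
python3 m.py
```

```text
t 11.80 q 0.8059 r 130.6 z 96.4 | Ft(resist) 4.43 Fr(out) 1.08 Fz 0.32 | opening 0.200 yaw-q err -0.45 deg tz -0.04
```

>>> {"name": "drive_tool", "arguments": {"offset": [[0, 0.02, 0], [0, 0.04, 0], [0, 0.06, 0], [0, 0.08, 0], [0, 0.1, 0], [0, 0.1, 0]], "turn": [0.1, 0.2, 0.3, 0.4, 0.5, 0.5], "jaw": [1.5, 1.5, 1.5, 1.5, 1.5, 1.5]}}

```text
time_s: 12.3
ee_pos: [499.8, 54.9, 96.4]
orientation: [-0.365, -3.12, 0.001]
force: [-4.0, 2.2, 4.3]
opening: 0.206
```

```bash
python3 m.py; python3 - <<'E'
from h import *
s=get_image("side")
cv2.imwrite("pics/s9.png",cv2.resize(s[200:320,340:450],(660,720))[:600])
E
python3 m.py
```

```text
t 12.30 q 0.8041 r 130.6 z 96.4 | Ft(resist) 1.31 Fr(out) 4.37 Fz 4.33 | opening 0.206 yaw-q err -0.91 deg tz 0.10
t 12.35 q 0.8042 r 130.6 z 96.3 | Ft(resist) 0.76 Fr(out) 4.55 Fz 4.37 | opening 0.206 yaw-q err -0.91 deg tz 0.03
```

View pics/s9.png

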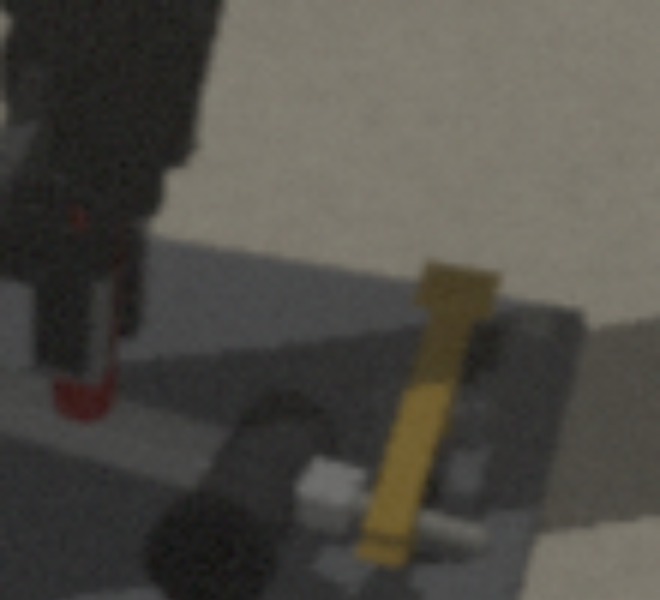

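>>> {"name": "drive_tool", "arguments": {"offset": [[0.03, 0.01, 0], [0.06, 0.02, 0], [0.08, 0.02, 0], [0.08, 0.02, 0]], "turn": [0, 0, 0, 0], "jaw": [1.5, 1.5, 1.5, 1.5]}}

```text
time_s: 12.68
ee_pos: [499.7, 55.0, 96.4]
orientation: [0.365, 3.12, -0.001]
force: [-0.7, -0.3, 2.4]
opening: 0.199
```

```bash
python3 m.py
```

```text
t 12.68 q 0.8035 r 130.6 z 96.4 | Ft(resist) -0.48 Fr(out) 0.60 Fz 2.45 | opening 0.199 yaw-q err -0.90 deg tz 0.08
```

>>> {"name": "drive_tool", "arguments": {"offset": [[0, 0, 0], [0, 0, 0], [0, 0, 0], [0, 0, 0], [0, 0, 0], [0, 0, 0]], "turn": [0, 0, 0, 0, 0, 0], "jaw": [1.9, 2.1, 2.4, 2.8, 3.4, 4]}}

```text
time_s: 13.18
ee_pos: [499.4, 55.7, 96.3]
orientation: [-0.364, -3.12, -0.0]
force: [0.3, -0.3, 0.6]
opening: 0.465
```

```bash
python3 m.py; python3 - <<'E'
from h import *
s=get_image("side")
cv2.imwrite("pics/s10.png",cv2.resize(s[180:330,290:450],(800,750))[50:650])
E
python3 m.py
```

```text
t 13.18 q 0.7991 r 131.2 z 96.3 | Ft(resist) -0.27 Fr(out) -0.35 Fz 0.65 | opening 0.465 yaw-q err -0.60 deg tz -0.01
t 13.23 q 0.7992 r 131.2 z 96.3 | Ft(resist) -0.87 Fr(out) 0.04 Fz -0.47 | opening 0.468 yaw-q err -0.61 deg tz 0.01
```

View pics/s10.png

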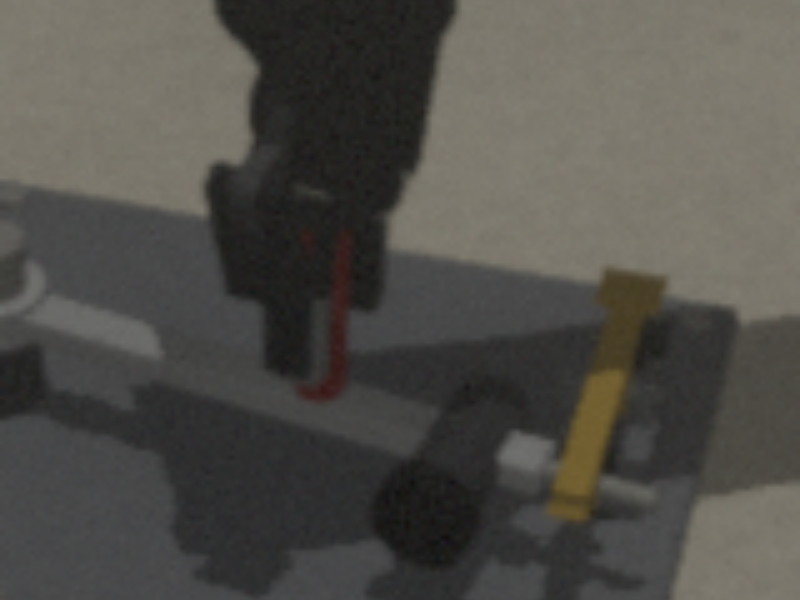

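The arm stays cocked with the jaws open and no load. I rise straight up.

>>> {"name": "drive_tool", "arguments": {"offset": [[0, 0, -0.6], [0, 0, -1.6], [0, 0, -3], [0, 0, -5], [0, 0, -7.5], [0, 0, -10], [0, 0, -12], [0, 0, -12]], "turn": [0, 0, 0, 0, 0, 0, 0, 0], "jaw": [4, 4, 4, 4, 4, 4, 4, 4]}}

```text
time_s: 13.9
ee_pos: [501.5, 56.6, 221.6]
orientation: [0.363, 3.113, 0.001]
force: [-0.6, 1.2, -0.1]
opening: 0.468
```

>>> {"name": "drive_tool", "arguments": {"offset": [[0, 0, 0], [0, 0, 0], [0, 0, 0], [0, 0, 0]], "turn": [0, 0, 0, 0], "jaw": [4, 4, 4, 4]}}

```text
time_s: 14.23
ee_pos: [498.8, 55.5, 215.5]
orientation: [-0.364, -3.119, 0.0]
force: [-0.1, 0.6, 0.1]
opening: 0.468
```

```bash
python3 m.py; python3 - <<'E'
from h import *
s=get_image("side")
cv2.imwrite("pics/s11.png",cv2.resize(s[120:420,180:460],(560,600)))
E
python3 m.py
```

```text
t 14.23 q 0.8010 r 131.7 z 215.5 | Ft(resist) 0.53 Fr(out) 0.17 Fz 0.06 | opening 0.468 yaw-q err -0.71 deg tz 0.01
t 14.28 q 0.8005 r 131.6 z 215.6 | Ft(resist) 0.73 Fr(out) -0.69 Fz -0.01 | opening 0.468 yaw-q err -0.68 deg tz 0.00
```

View pics/s11.png

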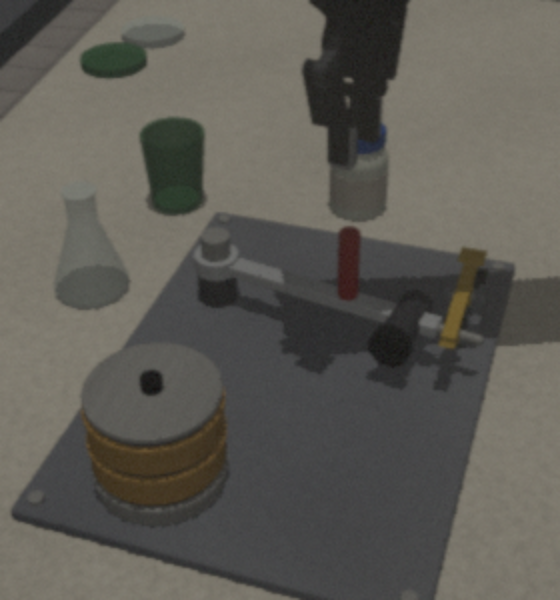

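The gripper is clear, the arm is held by the catch, and the flask, beaker and jar are where they were.

```bash
python3 -c "
from plant import manip
print(manip.hand_in())"
```

```text
the job is handed in; nothing more can be done
None
```

The knocker is cocked and handed in at about 14.3 s of the 69 s allowed.

- **Draw back:** I gripped the red handle at 20 N and drew the arm back along its arc. The rod met the catch's ramp at roughly q = 0.71–0.75, and the force at the handle peaked at about 8.8 N. The catch dropped behind the rod at about q = 0.81. I saw the drop in the side picture, with the hook tip back at its untouched position.
- **Rubber stop:** I stopped there, at no more than 6 N at the handle, so the stop was hardly touched, if at all.
- **Ease and release:** I eased the arm forward about 2 mm until it stopped at q ≈ 0.804 and the handle's load fell to about 0 N. Then I opened the jaws slowly and rose straight up.

**Last checks:** after release the side picture shows the arm still held by the hook. The gripper is 12 cm above the handle position with readings under 1 N, which is noise. The flask, jar and beaker look unmoved. There was no top view after release, because I took only the side picture.

**Disagreements:**
- The two cameras put the plate about 5 mm apart, more than the stated 2 mm, but the grip tolerated it.
- The force drop at q ≈ 0.78 was a false click. The picture showed the hook still lifted, so I went on to the real one.

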